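# Shut the dissecting kit case and fasten its hasp

### The arm

A 6-joint arm with a two-finger parallel gripper is mounted at the origin on a cart in front of the work surface, level with it; the furniture and walls round the work are solid. World frame = base frame: x ahead of the robot, y to its left, z up, the work surface at z = 0. Lengths are in m, angles in degrees, forces in N, time in s.
With the tool pointing down it reaches from about 0.25 to 0.725 m from the base axis. Payload 9.7 kg.
Tool frame: the origin (TCP) lies at the centre of the arm's flange, where the gripper is bolted on; the fingertips stand 173 mm ahead of it and the grasp point (between the pads) lies 155 mm ahead of it; z points along the fingers, y is the line along which they close (so a half turn about z gives the same grasp; the last joint's range is limited). The gripper opens to 85 mm and grips with 20 to 120 N. Pads are 22 mm wide; open, the fingers measure 114 mm over their backs; the gripper's body (76 mm by 85 mm) begins 54 mm behind the grasp point. The pads swing forward as they close: fully open they stand 13 mm farther back than shut.
Start: joints at [-69.786, 4.979, 10.078, 95.1, 0, 90], TCP at [0.19, -0.516, 0.405] pointing down, gripper open.
Joint ranges: [-179.16, 179.16], [-48.56, 103.87], [-65.8, 70.77], [-126.05, 130.52], [-82.76, 87.17], [-180, 180]. Speed limits (degrees/s): [127.2, 127.2, 147.25, 180, 180, 180].

### API

Orientations are given as [roll, pitch, yaw] about the fixed x, y, z axes, in that order (R = Rz(yaw) Ry(pitch) Rx(roll)).
In Python, from workcell import monitor, camera, get_calibration, bot gives the robot as it stands.
- The arm moves only by the tool carry_out, never from a script. Its argument "targets" is text: rows parted by semicolons, each of 7 numbers parted by spaces: the shift along the tool's x, y, z in units of 0.04 m (1.0 is 0.04 m), then the turn, a rotation vector about the tool's x, y, z in units of 0.1 rad (1.0 is 0.1 rad), then the opening, from -1 (shut) to 1 (fully open), so that 0 is half open. A call has exactly 8 rows; each row shifts and turns the commanded pose from where the row before left it, along the tool's axes as they then stand; what a row does not reach is not made up. A row lasts 1/12 s, in which the tool goes at most 41.7 mm and 7.16 degrees, less where a joint would pass 70% of its speed; a pose out of reach is approached as far as the arm can. A call with a number of a shift or a turn outside -1 to 1 is refused whole. A call with a gripper value outside its range is refused whole. The fingers move at their own pace and stop on an object; "newtons" is the grip in N (left out, the last holds). Time passes only in rows, so rows that do not move let the fingers close, or fill a call up. It gives the time, the measured TCP pose, the force, the opening and the grip force at its end, in the units of the state.
- monitor.get_obs(): the state, without advancing time (a new reading comes with each control period).
- camera(name): name is "scene" or "top" or "wrist"; returns the picture (480x640x3 uint8, red, green, blue); there is no depth.
- get_calibration(name): a dict with "fx", "fy", "cx", "cy" (pixels), "D" ([k1, k2, p1, p2, k3] as OpenCV has them; the pictures are not rectified), "view" (4x4, takes a point from world to camera coordinates). Camera axes: x right, y down, z forward; pixel columns grow to the right and rows downward; lengths in m; the calibration is good to about 2 mm. A picture is of the moment at which its call begins: read the wrist's pose just before it. get_calibration takes no time and is no camera call; for the wrist camera it gives the pose at the moment of the call.
- bot.job_done(): hands the job in; it is judged then, once.
The state is a dict: "time": time; "q": joint angles; "qd": joint speeds; "joint_efforts": joint torques, N m; "ee_pos": TCP position; "tcp_rot": TCP orientation; "wrist_force": force on the tool from outside, world axes, zero at the start; "torque": the same for the moment, N m; "opening": finger opening in m; "grasp_force": force on a finger pad.
Only numpy, scipy, OpenCV 4.12 (cv2) and the standard library are available. Lean on these libraries where they do the work, as an engineer would, in place of code of your own. Each camera call takes 0.05 s, during which the arm holds its last target. There are 200 camera calls.

### The job

Close up the blue dissecting kit case: shut its lid fully, swing the steel hasp up and over so that its slot goes over the red thumb turn on the lid and it lies flat on the lid, then turn the red thumb turn a quarter turn clockwise (seen from above) so that it stands across the slot and locks the hasp. Leave the red-capped vial, the brown dropper bottle and the tape roll beside the case where they stand.

Things in the scene. Friction and masses are not known exactly. Their poses are not given: they have to be found in the camera images.
- case: blue plastic instrument case, fixed to the table, 150 (x) x 200 (y) x 68 mm high with the lid shut; origin at the centre of its underside; its x axis points from the front (hasp side, nearest the robot) to the back (lid hinges), y to its left, z up. Rim of the open body at 52 mm, top of the shut lid at 68 mm. A foam bed with four small tools lies inside; nothing in it needs handling.
- lid (a joint): lid angle in rad: 0 = shut, grows as the front edge rises; starts half open. The stiff hinge holds the lid wherever it is left (friction 0.3 N m; the lid weighs 0.25 kg)
- lid_hinge (a point): on the lid's hinge axis, mid-width: at x = +75 mm, z = 52 mm in the case's frame; the axis runs along the case's y. The lid's outer face lies 16 mm off the axis and reaches 150 mm from it; the lid is 200 mm wide
- lid_front (a point): middle of the lid's front edge, on its outer face (moves with the lid); its axes are those of the case when the lid is shut. Everything on the outer face more than 25 mm to the side of the middle is bare
- hasp (a joint): hasp angle in rad: 0 = lying flat on the shut lid, 1.57 = standing straight up, more = leaning forward towards the robot, where it starts (limit 2.4). It stays where it is left (friction 0.05 N m)
- hasp_hinge (a point): on the hasp's hinge axis, mid-width: at x = -82 mm, z = 71.5 mm in the case's frame; axis along the case's y
- hasp_tip (a point): free end of the hasp, mid-width and mid-thickness, 98 mm from its hinge axis. The hasp is a flat steel plate 42 mm wide and 3 mm thick with a slot 14 mm wide from 27 to 73 mm from the hinge axis, and a rolled edge of 6 mm diameter at the tip; closed, its underside is 2 mm over the lid
- thumb_turn (a joint): angle of the red thumb turn in rad: 0 = in line with the slot (bar along the case's x, start; the hasp passes over it), 1.57 = across the slot, locking the hasp. It turns only clockwise seen from above (friction 0.025 N m; it stays where it is left)
- thumb_turn_centre (a point): centre of the red thumb turn's bar, 16 mm above the lid's outer face and on its turning axis (50 mm behind the hasp's hinge axis when shut). The bar is 32 mm long, 10 mm wide and 16 mm high, on a 9 mm post; its underside is 8 mm and its top 24 mm above the lid, so with the hasp flat its underside is 3 mm over the hasp
- red_vial_mid (a point): centre (half-way up) of the glass vial with red cap, 23 mm diameter, 59 mm high, standing loose left of the case
- iodine_bottle_mid (a point): centre of the brown dropper bottle with white cap, 27 mm diameter, 64 mm high, standing loose right of the case
- tape_mid (a point): centre of the roll of tape, 54 mm diameter, 19 mm high, lying loose right of the case

How it is judged:
By the outcome, as a careful person would: the job done as asked, in the order asked, and still so for the second after the job is handed in, with the robot touching nothing.
It also fails if it takes over 58 s, if anything falls off the work surface, if the arm or the gripper's body presses on something with over 40 N, if the wrist force passes 120 N, or if a joint passes its speed limit or range.

## Working session

There is one attempt and no reset: what is moved stays moved. The work goes in short steps, Python scripts to look and compute and a tool call to move; the robot and the scene stay as the last step left them, time stands still between calls to the robot, and variables do not carry over. Pictures are saved under pics/ and viewed, at most 10 in all, crops included, and the job is handed in when it is done.

Besides the shell and the picture viewer there is one more tool, called after "Request:" as a command line: name --argument value ..., lists and objects as JSON in quotes. carry_out: Moves the arm, as the interface text tells. Shifts and turns lie within -1 to 1; 1 stands for 0.04 m of shift or 0.1 rad of turn. Its arguments: {"type":"object","properties":{"targets":{"type":"string"},"newtons":{"type":"number"}},"required":["targets"]}

```bash
mkdir -p pics; ls; python3 - <<'E'
from workcell import monitor,camera,get_calibration
import cv2,numpy as np
o=monitor.get_obs();print({k:np.round(v,3).tolist() for k,v in o.items()})
for n in("scene","top"):
    cv2.imwrite(f"pics/{n}0.png",camera(n)[:,:,::-1]);c=get_calibration(n);print(n,c)
E
```

```text
pics
{'time': 0.0, 'q': [-69.786, 5.012, 10.035, 95.101, -0.0, 89.998], 'qd': [0.111, 0.099, 0.076, -0.076, 0.018, 0.047], 'joint_efforts': [-0.0, -52.038, 46.481, 0.016, -0.0, -0.0], 'ee_pos': [0.19, -0.516, 0.404], 'tcp_rot': [-179.923, 0.0, 20.216], 'wrist_force': [-0.732, -0.407, -0.367], 'torque': [-0.012, 0.028, -0.031], 'grasp_force': 0.0, 'opening': 0.086}
scene {'fx': 478.98543475357843, 'fy': 478.98543475357843, 'cx': 321.37090092125123, 'cy': 238.17817716139623, 'D': array([0.04070974, 0.        , 0.        , 0.        , 0.        ]), 'view': array([[-0.72148236, -0.69242905,  0.00228506,  0.45466586],
       [-0.48471567,  0.50269149, -0.71578767,  0.37090444],
       [ 0.4944835 , -0.51753578, -0.69831425,  0.58445126],
       [ 0.        ,  0.        ,  0.        ,  1.        ]])}
top {'fx': 499.2264899890809, 'fy': 499.2264899890809, 'cx': 325.51605209951106, 'cy': 235.429013006806, 'D': array([0.04851433, 0.        , 0.        , 0.        , 0.        ]), 'view': array([[ 0.02320309, -0.99970143,  0.00765974, -0.01280631],
       [-0.98295108, -0.02421085, -0.18226634,  0.64392342],
       [ 0.18239737, -0.00330001, -0.98321936,  0.95555707],
       [ 0.        ,  0.        ,  0.        ,  1.        ]])}
```

View pics/scene0.png

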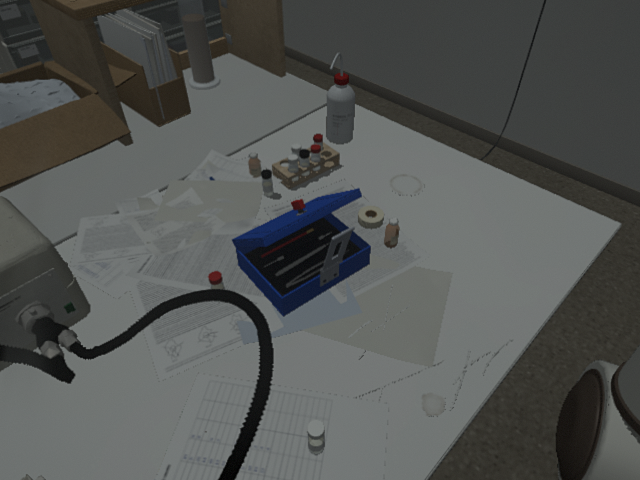

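View pics/top0.png

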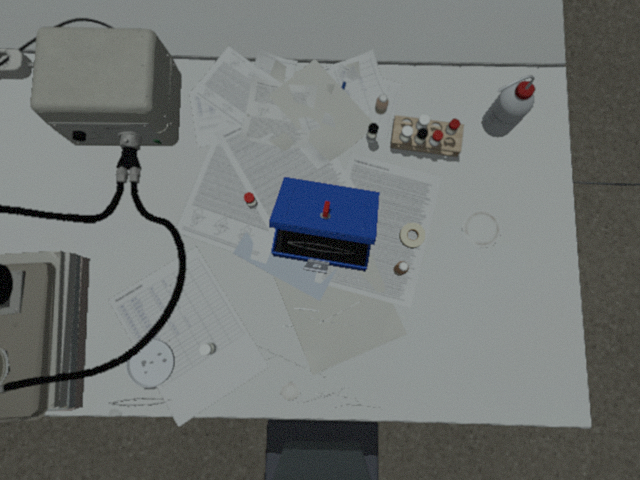

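The scene view shows the case near (300,250), with the lid half open and the hasp leaning forward at (338,255). In the top view the case spans columns 271–380 and rows 179–268. The vial is at (250,199), the tape at (412,235), the bottle at (402,267) and the red turn at (326,209). I'll zoom in next.

```bash
python3 - <<'E'
import cv2,numpy as np
a=cv2.imread("pics/top0.png")[165:285,240:430];b=cv2.imread("pics/scene0.png")[175:320,205:405]
f=lambda i:np.clip(cv2.resize(i,(800,int(i.shape[0]*800/i.shape[1])),interpolation=cv2.INTER_CUBIC).astype(float)*1.8,0,255).astype(np.uint8)
cv2.imwrite("pics/topz.png",f(a));cv2.imwrite("pics/scenez.png",f(b))
E
```

```text
(no output)
```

View pics/topz.png

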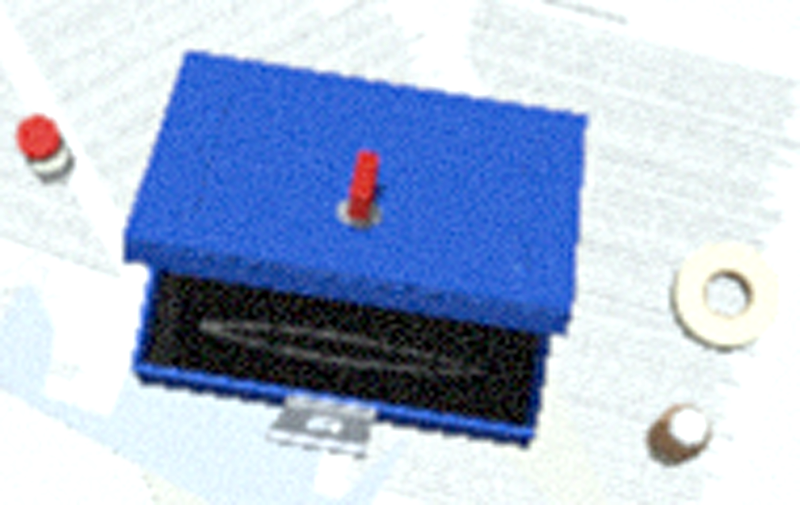

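View pics/scenez.png

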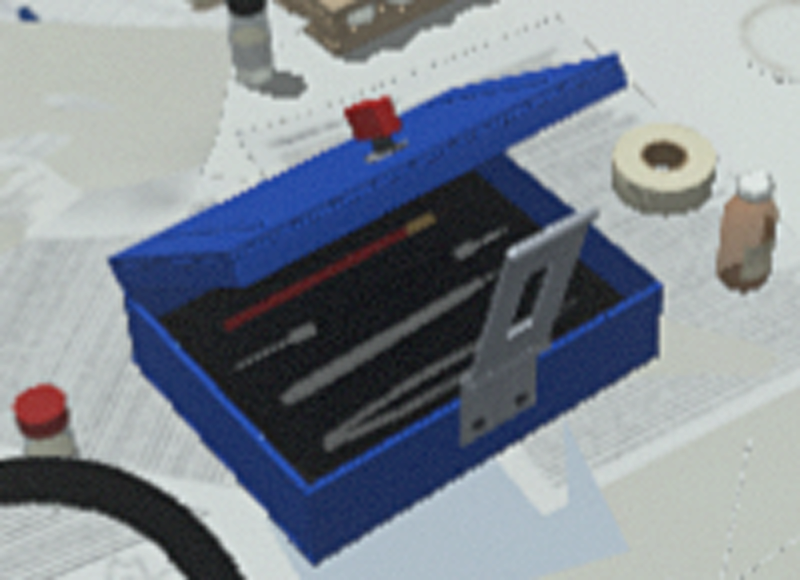

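Zoomed top view: the front rim corners are at (133,370) and (532,434), the lid's front outer corners at (127,245) and (572,308), and the hasp's tip edge at about (268,435)–(365,452). Zoomed scene view: the front rim corners are at (314,490) and (662,290), the hasp tip at (510,248)–(595,212), and the hasp hinge at about (465,383)–(540,350).

```bash
cat > h.py <<'E'
import cv2,numpy as np
from workcell import get_calibration
from scipy.optimize import least_squares
def ray(n,uv,c=None):
    c=c or get_calibration(n);K=np.array([[c['fx'],0,c['cx']],[0,c['fy'],c['cy']],[0,0,1]])
    p=cv2.undistortPoints(np.array(uv,float).reshape(-1,1,2),K,c['D']).reshape(-1,2)
    V=c['view'];R=V[:3,:3];o=-R.T@V[:3,3];d=np.c_[p,np.ones(len(p))]@R
    return o,d
def plane(n,uv,z,c=None):
    o,d=ray(n,uv,c);return o+d*((z-o[2])/d[:,2])[:,None]
def proj(n,P,c=None):
    c=c or get_calibration(n);K=np.array([[c['fx'],0,c['cx']],[0,c['fy'],c['cy']],[0,0,1]])
    V=c['view'];return cv2.projectPoints(np.array(P,float),cv2.Rodrigues(V[:3,:3])[0],V[:3,3],K,c['D'])[0].reshape(-1,2)
def tri(a,b):
    (o1,d1),(o2,d2)=ray("top",[a]),ray("scene",[b]);d1,d2=d1[0],d2[0]
    s=np.linalg.lstsq(np.c_[d1,-d2],o2-o1,rcond=None)[0];p,q=o1+s[0]*d1,o2+s[1]*d2
    return (p+q)/2,np.linalg.norm(p-q)
T=lambda u:np.array(u)/4.2105+[240-.4,165-.4]
S=lambda u:np.array(u)/4.0+[205-.4,175-.4]
E
python3 - <<'E'
from h import *
np.set_printoptions(precision=4,suppress=True)
print("cams",ray("top",[[0,0]])[0],ray("scene",[[0,0]])[0])
A=plane("top",T([[133,370],[532,434]]),.052);B=plane("scene",S([[314,490],[662,290]]),.052);C=plane("scene",S([[316,565],[658,355]]),0.)
for P in(A,B,C):
    d=P[1]-P[0];print(P.tolist(),np.linalg.norm(d),np.degrees(np.arctan2(d[0],-d[1])))
for n,a,b in[("lidFL",(127,245),(232,250)),("lidFR",(572,308),(624,62)),("lidBL",(190,52),(110,260)),("hasp tip L",(268,437),(510,248)),("tip R",(367,452),(597,212)),("turn",(362,185),(373,118))]:
    print(n,*tri(T(a),S(b)))
for n,u,z in [("vial",(40,137),.057),("bottle",(688,426),.062),("tape",(728,294),.019)]:print(n,plane("top",T([u]),z))
E
```

```text
cams [0.459  0.0059 1.057 ] [0.2188 0.4308 0.6726]
[[0.607456779937635, 0.11209278406381676, 0.052000000000000046], [0.5810583432383793, -0.08076699072574972, 0.052000000000000046]] 0.194658085349792 -7.794148336920282
[[0.6074355841677078, 0.11484516413595919, 0.052000000000000046], [0.5782933531656869, -0.07387097290988437, 0.052000000000000046]] 0.19095300471393678 -8.778481408159024
[[0.6092793101090992, 0.11570686666464958, 0.0], [0.5819158795203181, -0.0812044157489637, 0.0]] 0.1988034468397387 -7.911342270737504
lidFL [0.6494 0.1079 0.1558] 0.005360794504251919
lidFR [ 0.6241 -0.0901  0.1496] 0.002523296859553469
lidBL [0.7666 0.0911 0.059 ] 0.0030565375547061276
hasp tip L [0.5646 0.0425 0.1685] 0.00412307974712439
tip R [ 0.5592 -0.0002  0.1621] 0.0022028745378998567
turn [0.681  0.0045 0.1414] 0.001688921468251387
vial [[0.7208 0.1619 0.057 ]]
bottle [[ 0.5855 -0.1541  0.062 ]]
tape [[ 0.6582 -0.1814  0.019 ]]
```

Request:
carry_out --targets "0.4 -0.25 0 0 0 0 -1;0.8 -0.5 0 0 0 0 -1;0.8 -0.5 0 0 0 0 -1;0.8 -0.5 0 0 0 0 -1;0.8 -0.5 0 0 0 0 -1;0.8 -0.5 0 0 0 0 -1;0.8 -0.5 0 0 0 0 -1;0.8 -0.5 0 0 0 0 -1" --newtons 20

```text
time: 0.77
ee_pos: [0.364, -0.2908, 0.4045]
tcp_rot: [-180.0, 0.0, 20.2]
wrist_force: [1.1, -0.5, 0.4]
opening: 0.0001
grasp_force: 0.0
```

Request:
carry_out --targets "0.8 -0.5 0 0 0 0 -1;0.8 -0.5 0 0 0 0 -1;0.8 -0.5 0 0 0 0 -1;0.8 -0.5 0 0 0 0 -1;0.8 -0.5 0 0 0 0 -1;0.8 -0.5 0 0 0 0 -1;0.8 -0.5 0 0 0 0 -1;0.8 -0.5 0 0 0 0 -1"

```text
time: 1.43
ee_pos: [0.5492, -0.052, 0.4044]
tcp_rot: [-180.0, 0.0, 20.2]
wrist_force: [-0.0, -0.8, 0.5]
opening: -0.0
grasp_force: 0.0
```

Request:
carry_out --targets "0.8 -0.5 0 0 0 0 -1;0.8 -0.5 0 0 0 0 -1;0.8 -0.5 0 0 0 0 -1;0.8 -0.5 0 0 0 0 -1;0.6 -0.3 0 0 0 0 -1;0 0 0 0 0 1 -1;0 0 0 0 0 1 -1;0 0 0 0 0 1 -1"

```text
time: 2.1
ee_pos: [0.6617, 0.0652, 0.4033]
tcp_rot: [-179.1, 0.1, 5.5]
wrist_force: [0.5, 0.5, -0.4]
opening: 0.0
grasp_force: 0.0
```

Request:
carry_out --targets "0 0 0 0 0 1 -1;0 0 0 0 0 0.9 -1;0 0 0 0 0 0 -1;0 0 0 0 0 0 -1;0 0 0 0 0 0 -1;0 0 0 0 0 0 -1;0 0 0 0 0 0 -1;0 0 0 0 0 0 -1"

```text
time: 2.77
ee_pos: [0.663, 0.0047, 0.4045]
tcp_rot: [-176.9, 0.3, -0.1]
wrist_force: [-0.6, 0.1, 0.1]
opening: -0.0
grasp_force: 0.0
```

```bash
python3 - <<'E'
from workcell import monitor,camera
import cv2,numpy as np
o=monitor.get_obs();print({k:np.round(v,3).tolist() for k,v in o.items()})
i=camera("scene")[100:340,150:470]
cv2.imwrite("pics/s1.png",np.clip(cv2.resize(i,(800,600))[:,:,::-1]*1.6,0,255).astype(np.uint8))
E
```

```text
{'time': 2.767, 'q': [-0.112, 21.847, 30.106, 98.605, 3.087, 179.944], 'qd': [-0.222, 0.023, 0.029, 0.009, -0.103, -0.026], 'joint_efforts': [-0.16, -69.534, 45.907, 0.066, 0.17, 0.0], 'ee_pos': [0.663, 0.005, 0.404], 'tcp_rot': [-176.913, 0.342, -0.056], 'wrist_force': [-0.586, 0.111, 0.142], 'torque': [-0.073, 0.01, 0.019], 'grasp_force': 0.0, 'opening': -0.0}
```

View pics/s1.png

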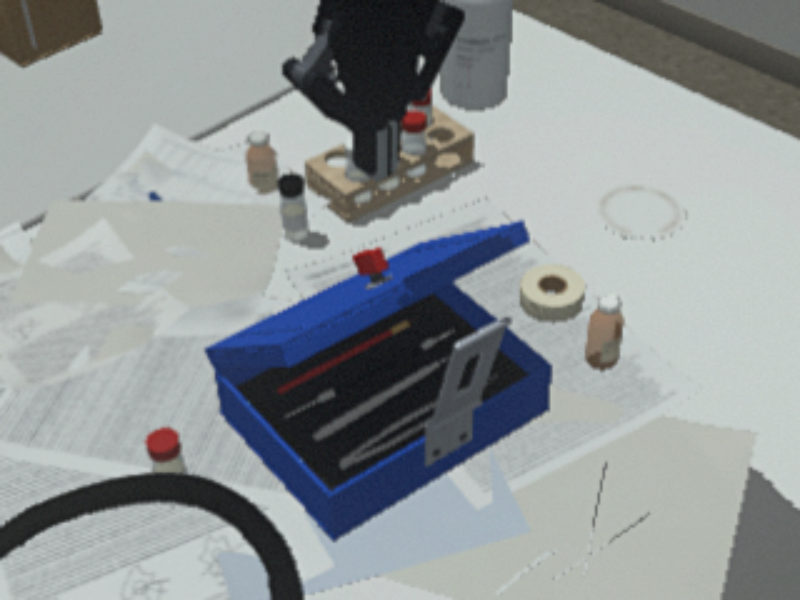

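The arm stands clear above the case. Joint 6 hit its 180° limit, so I'll turn the other way, to yaw 172°.

Request:
carry_out --targets "0 0 0 0 0 -1 -1;0 0 0 0 0 -1 -1;0 0 0 0 0 -1 -1;0 0 0 0 0 -1 -1;0 0 0 0 0 -1 -1;0 0 0 0 0 -1 -1;0 0 0 0 0 -1 -1;0 0 0 0 0 -1 -1"

```text
time: 3.48
ee_pos: [0.663, 0.0042, 0.4045]
tcp_rot: [-177.6, -2.0, 46.0]
wrist_force: [0.8, -0.3, 0.1]
opening: -0.0001
grasp_force: 0.0
```

Request:
carry_out --targets "0 0 0 0 0 -1 -1;0 0 0 0 0 -1 -1;0 0 0 0 0 -1 -1;0 0 0 0 0 -1 -1;0 0 0 0 0 -1 -1;0 0 0 0 0 -1 -1;0 0 0 0 0 -1 -1;0 0 0 0 0 -1 -1"

```text
time: 4.15
ee_pos: [0.663, 0.0042, 0.4045]
tcp_rot: [-179.8, -3.1, 91.8]
wrist_force: [-0.0, 0.6, -0.4]
opening: 0.0003
grasp_force: 0.0
```

Request:
carry_out --targets "0 0 0 0 0 -1 -1;0 0 0 0 0 -1 -1;0 0 0 0 0 -1 -1;0 0 0 0 0 -1 -1;0 0 0 0 0 -1 -1;0 0 0 0 0 -1 -1;0 0 0 0 0 -1 -1;0 0 0 0 0 -1 -1"

```text
time: 4.82
ee_pos: [0.663, 0.0042, 0.4045]
tcp_rot: [177.9, -2.3, 137.7]
wrist_force: [-0.4, 0.8, 0.9]
opening: -0.0001
grasp_force: 0.0
```

Request:
carry_out --targets "0 0 0 0 0 -1 -1;0 0 0 0 0 -1 -1;0 0 0 0 0 -1 -1;0 0 0 0 0 -1 -1;0 0 0 0 0 0 -1;0 0 0 0 0 0 -1;0 0 0 0 0 0 -1;0 0 0 0 0 0 -1"

```text
time: 5.48
ee_pos: [0.6631, 0.0039, 0.4045]
tcp_rot: [177.2, -1.4, 160.2]
wrist_force: [-0.6, -0.2, -0.1]
opening: -0.0001
grasp_force: 0.0
```

```bash
cat >> h.py <<'E'
from scipy.spatial.transform import Rotation as Ro
YAW=-7.9;C0=np.array([.6685,.0077,0])
def w(p): return C0+Ro.from_euler('z',YAW,degrees=True).apply(p)
def go(p,yaw):
    from workcell import monitor
    o=monitor.get_obs();R=Ro.from_euler('xyz',o['tcp_rot'],degrees=True);G=Ro.from_euler('xyz',[180,0,yaw],degrees=True)
    d=np.array(p)-o['ee_pos']
    print("turn units",np.round((R.inv()*G).as_rotvec()/.1,2),"shift units (goal axes)",np.round(G.inv().apply(d)/.04,2),"target",np.round(p,4))
E
python3 -c "
from h import *
go(w([-.02,.075,.40]),172.1)"
```

```text
turn units [ 0.51 -0.19 -2.08] shift units (goal axes) [0.38 1.99 0.11] target [0.659  0.0847 0.4   ]
```

Request:
carry_out --targets "0 0 0 0.25 -0.1 -0.7 -1;0 0 0 0.25 -0.1 -0.7 -1;0 0 0 0 0 -0.7 -1;0.1 0.5 0 0 0 0 -1;0.1 0.5 0.3 0 0 0 -1;0.1 0.5 0.5 0 0 0 -1;0.1 0.5 0.5 0 0 0 -1;0 0 0.4 0 0 0 -1"

```text
time: 6.15
ee_pos: [0.6575, 0.0883, 0.335]
tcp_rot: [179.9, -0.1, 172.4]
wrist_force: [-0.7, -0.3, 0.3]
opening: 0.0001
grasp_force: 0.0
```

Request:
carry_out --targets "0 0 0.3 0 0 0 -1;0 0 0.3 0 0 0 -1;0 0 0.3 0 0 0 -1;0 0 0.3 0 0 0 -1;0 0 0.3 0 0 0 -1;0 0 0 0 0 0 -1;0 0 0 0 0 0 -1;0 0 0 0 0 0 -1"

```text
time: 6.82
ee_pos: [0.658, 0.0851, 0.2768]
tcp_rot: [180.0, 0.0, 172.3]
wrist_force: [-0.3, -0.1, 0.2]
opening: -0.0
grasp_force: 0.0
```

Request:
carry_out --targets "0 0 0.25 0 0 0 -1;0 0 0.25 0 0 0 -1;0 0 0.2 0 0 0 -1;0 0 0.1 0 0 0 -1;0 0 0.1 0 0 0 -1;0 0 0 0 0 0 -1;0 0 0 0 0 0 -1;0 0 0 0 0 0 -1"

```text
time: 7.48
ee_pos: [0.6576, 0.0852, 0.2413]
tcp_rot: [180.0, -0.0, 172.3]
wrist_force: [-5.3, 0.1, 9.2]
opening: -0.0
grasp_force: 4.3
```

Request:
carry_out --targets "0 0 0.05 0 0 0 -1;0 0 0.05 0 0 0 -1;0 0 0 0 0 0 -1;0 0 0 0 0 0 -1;0 0 0 0 0 0 -1;0 0 0 0 0 0 -1;0 0 0 0 0 0 -1;0 0 0 0 0 0 -1"

```text
time: 8.15
ee_pos: [0.6573, 0.0852, 0.2409]
tcp_rot: [179.9, 0.1, 172.3]
wrist_force: [-14.4, -1.0, 29.1]
opening: -0.0001
grasp_force: 14.7
```

Request:
carry_out --targets "0 0 -0.3 0 0 0 -1;0 0 -0.8 0 0 0 -1;0 0 -0.9 0 0 0 -1;0 0 -0.8 0 0 0 -1;0 0 -0.5 0 0 0 -1;0 0 -0.2 0 0 0 -1;0 0 0 0 0 0 -1;0 0 0 0 0 0 -1"

```text
time: 8.82
ee_pos: [0.6581, 0.0852, 0.3751]
tcp_rot: [180.0, -0.1, 172.3]
wrist_force: [-0.5, 0.1, -1.3]
opening: 0.0
grasp_force: 0.0
```

```bash
python3 - <<'E'
from h import *
from workcell import monitor,camera
import cv2
o=monitor.get_obs();print(o['ee_pos'])
go(w([-.148,0,.325]),172.1)
i=camera("scene");cv2.imwrite("pics/s2.png",i[:,:,::-1])
r=np.clip(cv2.resize(i[175:320,205:405],(800,580),interpolation=cv2.INTER_CUBIC)[:,:,::-1]*1.6,0,255).astype(np.uint8)
P=[w(p) for p in [(-.075,.1,.068),(-.075,-.1,.068),(.075,.1,.068),(-.075,.1,.0),(-.082,0,.0715),(-.032,0,.092),(-.075,-.1,0)]]
for u in (proj("scene",P)-[205,175])*4+1.6: cv2.circle(r,tuple(int(a) for a in u),4,(0,255,0),1)
cv2.imwrite("pics/s2z.png",r)
E
```

```text
[0.65810235 0.08518364 0.37508362]
turn units [ 0.   -0.01  0.04] shift units (goal axes) [ 3.18 -1.88  1.25] target [0.5219 0.028  0.325 ]
```

View pics/s2z.png

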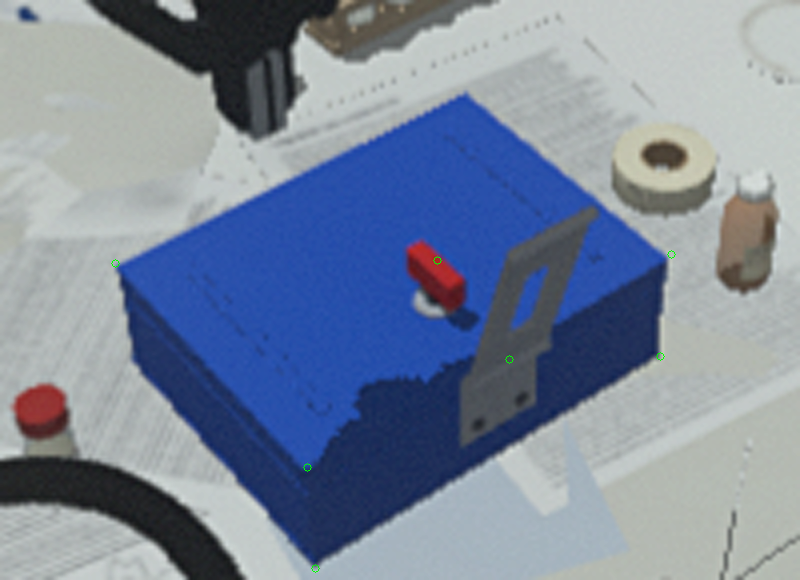

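The lid is shut, and the model's corner points fall within about 1 px of the image. Next is the hasp: I'll come round in front of it and push it over.

Request:
carry_out --targets "0.6 -0.2 0 0 0 0 -1;0.8 -0.4 0 0 0 0 -1;0.8 -0.4 0 0 0 0 -1;0.8 -0.4 0 0 0 0 -1;0.2 -0.4 0.3 0 0 0 -1;0 -0.1 0.5 0 0 0 -1;0 0 0.4 0 0 0 -1;0 0 0 0 0 0 -1"

```text
time: 9.53
ee_pos: [0.5196, 0.0266, 0.3235]
tcp_rot: [-180.0, -0.4, 172.3]
wrist_force: [-0.4, 0.2, -0.8]
opening: 0.0003
grasp_force: 0.0
```

Request:
carry_out --targets "-0.4 0.04 0 0 0 0 -1;-0.45 0 0 0 0 0 -1;-0.5 0 -0.03 0 0 0 -1;-0.45 0 -0.05 0 0 0 -1;-0.35 0 0.1 0 0 0 -1;-0.34 0 0.1 0 0 0 -1;0 0 0 0 0 0 -1;0 0 0 0 0 0 -1"

```text
time: 10.2
ee_pos: [0.6199, 0.0154, 0.3224]
tcp_rot: [180.0, -0.2, 172.3]
wrist_force: [0.8, 0.2, -0.4]
opening: 0.0002
grasp_force: 0.0
```

```bash
python3 - <<'E'
from h import *
from workcell import monitor,camera
o=monitor.get_obs();print(Ro.from_euler('z',-YAW,degrees=True).apply(o['ee_pos']-C0)-[0,0,.173],o['wrist_force'])
i=camera("scene")
r=np.clip(cv2.resize(i[155:320,205:405],(720,594),interpolation=cv2.INTER_CUBIC)[:,:,::-1]*1.6,0,255).astype(np.uint8)
cv2.imwrite("pics/s3z.png",r)
E
```

```text
[-0.04918199  0.00094663  0.14935374] [ 0.75574346  0.20000045 -0.43240937]
```

View pics/s3z.png

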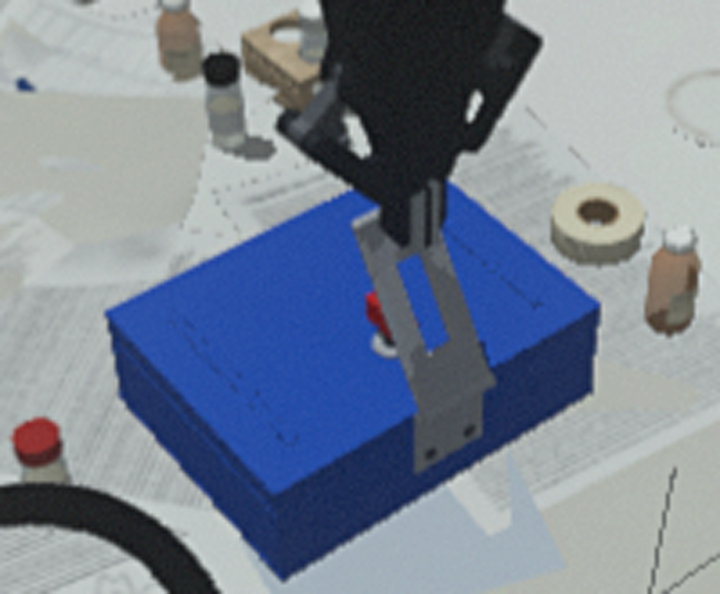

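The hasp now leans back past vertical, with the fingers on its front face near the tip. I'll keep following the arc.

Request:
carry_out --targets "-0.3 0 0.24 0 0 0 -1;-0.3 0 0.24 0 0 0 -1;-0.32 0 0.3 0 0 0 -1;-0.32 0 0.3 0 0 0 -1;-0.2 0 0.25 0 0 0 -1;0 0 0.25 0 0 0 -1;0 0 0 0 0 0 -1;0 0 0 0 0 0 -1"

```text
time: 10.92
ee_pos: [0.6762, 0.0077, 0.2604]
tcp_rot: [180.0, -0.0, 172.3]
wrist_force: [0.7, 0.2, 0.6]
opening: -0.0005
grasp_force: 0.0
```

Request:
carry_out --targets "0 0 0.1 0 0 0 -1;0 0 0.1 0 0 0 -1;0 0 0.08 0 0 0 -1;0 0 0 0 0 0 -1;0 0 0 0 0 0 -1;0 0 0 0 0 0 -1;0 0 0 0 0 0 -1;0 0 0 0 0 0 -1"

```text
time: 11.58
ee_pos: [0.6769, 0.0076, 0.2494]
tcp_rot: [180.0, -0.0, 172.3]
wrist_force: [0.4, -0.2, 1.2]
opening: -0.0001
grasp_force: 0.7
```

Request:
carry_out --targets "0 0 0.05 0 0 0 -1;0 0 0.05 0 0 0 -1;0 0 0 0 0 0 -1;0 0 0 0 0 0 -1;0 0 0 0 0 0 -1;0 0 0 0 0 0 -1;0 0 0 0 0 0 -1;0 0 0 0 0 0 -1"

```text
time: 12.25
ee_pos: [0.6767, 0.0076, 0.248]
tcp_rot: [180.0, 0.1, 172.3]
wrist_force: [-6.0, 0.4, 15.9]
opening: -0.0004
grasp_force: 8.1
```

It reached a hard stop at 0.075 m, so the hasp is flat. I'll rise and look, and measure the turn.

Request:
carry_out --targets "0 0 -0.3 0 0 0 -1;0 0 -0.6 0 0 0 -1;0 0 -0.6 0 0 0 -1;-0.5 0.7 -0.3 0 0 0 -0.4;-0.5 0.7 0 0 0 0 -0.4;0 0.6 0 0 0 0 -0.4;0 0 0 0 0 0 -0.4;0 0 0 0 0 0 -0.4"

```text
time: 12.92
ee_pos: [0.7274, 0.0828, 0.3165]
tcp_rot: [180.0, -0.1, 172.4]
wrist_force: [-0.1, -0.7, 0.0]
opening: 0.0256
grasp_force: 0.0
```

```bash
python3 - <<'E'
from h import *
from workcell import monitor,camera
o=monitor.get_obs();print(o['ee_pos'],o['opening'])
out=[]
for n,(x0,y0) in(("top",(280,180)),("scene",(265,190))):
    i=camera(n);c=i[y0:y0+90,x0:x0+80];a=c.astype(int)
    m=((a[:,:,0]>70)&(a[:,:,0]>2*a[:,:,1])&(a[:,:,0]>1.6*a[:,:,2])).astype(np.uint8)
    k,_,st,ce=cv2.connectedComponentsWithStats(m);
    for j in range(1,k): 
        if st[j,4]>8: print(n,st[j],ce[j]+[x0,y0])
    out.append(np.clip(cv2.resize(c,(400,450),interpolation=cv2.INTER_CUBIC)[:,:,::-1]*1.6,0,255).astype(np.uint8))
    print(n,"pred top-centre",proj(n,[w((-.032,0,.092)),w((-.016,0,.092)),w((-.048,0,.092))]))
cv2.imwrite("pics/s4.png",np.hstack(out))
E
```

```text
[0.72742949 0.08278235 0.31645493] 0.025610624200517004
top pred top-centre [[320.72306091 235.89462124]
 [322.03894247 228.01766243]
 [319.39925309 243.81832014]]
scene pred top-centre [[313.89061951 239.60267454]
 [308.30391374 234.56346381]
 [319.59934304 244.75211489]]
```

View pics/s4.png

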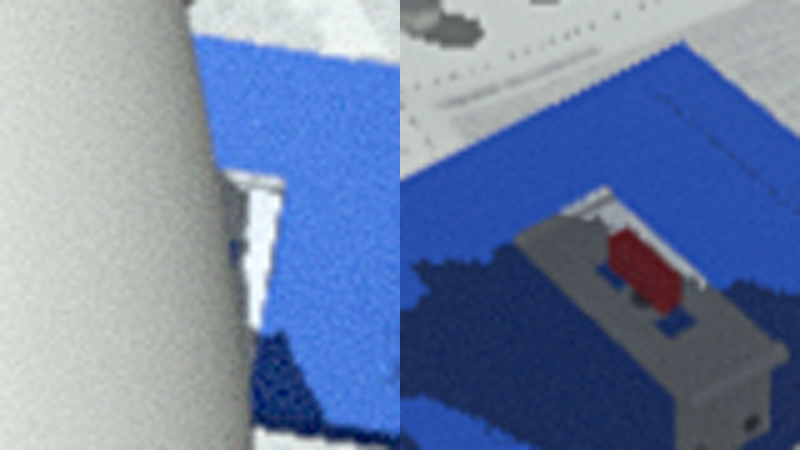

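The hasp lies flat with its slot over the turn; the bar is at about scene pixel (315,243). Next I'll get a precise fix on the bar.

Request:
carry_out --targets "0.6 0.6 0 0 0 0 -0.4;0.8 0.5 0 0 0 0 -0.4;0.8 0.3 0 0 0 0 -0.4;0.5 0 0 0 0 0 -0.4;0 0 0 0 0 0 -0.4;0 0 0 0 0 0 -0.4;0 0 0 0 0 0 -0.4;0 0 0 0 0 0 -0.4"

```text
time: 13.68
ee_pos: [0.6284, 0.1505, 0.3174]
tcp_rot: [180.0, 0.0, 172.2]
wrist_force: [-0.0, -0.1, -0.3]
opening: 0.0257
grasp_force: 0.0
```

```bash
python3 - <<'E'
from h import *
from workcell import monitor,camera
import itertools
o=monitor.get_obs();print(o['ee_pos'],o['opening'])
box=[w((-.032+a*.016,b*.005,.084+c*.008)) for a,b,c in itertools.product((-1,1),repeat=3)]
uv={}
for n in("top","scene"):
    i=camera(n);x0,y0=[int(v)-25 for v in proj(n,[w((-.032,0,.084))])[0]];a=i[y0:y0+50,x0:x0+50].astype(int)
    m=((a[:,:,0]>35)&(a[:,:,0]>1.8*a[:,:,1])&(a[:,:,0]>1.5*a[:,:,2])).astype(np.uint8)
    k,_,st,ce=cv2.connectedComponentsWithStats(m)
    if k<2: print(n,"hidden");continue
    j=1+np.argmax(st[1:,4]);h=cv2.convexHull(proj(n,box).astype(np.float32));M=cv2.moments(h)
    pc=np.array([M['m10'],M['m01']])/M['m00'];mc=ce[j]+[x0,y0];uv[n]=proj(n,[w((-.032,0,.084))])[0]+mc-pc
    print(n,st[j],"meas",mc,"pred",pc,M['m00'])
    p=plane(n,[uv[n]],.084)[0];print(" bar centre",p,"case frame",Ro.from_euler('z',-YAW,degrees=True).apply(p-C0))
if len(uv)==2: print(tri(uv["top"],uv["scene"]))
E
```

```text
[0.62840079 0.15047878 0.31739398] 0.025671438145907916
top [24 18  7 17 76] meas [321.90789474 237.38157895] pred [320.71595015 236.58711473] 91.46714117424563
 bar centre [0.63526261 0.0096983  0.084     ] case frame [-0.0331966  -0.00258896  0.084     ]
scene [ 19  19  14  17 133] meas [313.47368421 243.54135338] pred [314.00337792 242.91491845] 176.46476323343813
 bar centre [0.63638482 0.0138406  0.084     ] case frame [-0.03265438  0.00166826  0.084     ]
(array([0.63722868, 0.01069381, 0.08070057]), np.float64(0.0033325220637983157))
```

```bash
python3 -c "
from h import *
go([.636,.0117,.251],172.1)"
```

```text
turn units [ 0.   -0.    0.03] shift units (goal axes) [-0.67 -3.42  1.65] target [0.636  0.0117 0.251 ]
```

Request:
carry_out --targets "-0.1 -0.5 0 0 0 0 -0.4;-0.1 -0.7 0 0 0 0 -0.4;-0.1 -0.7 0 0 0 0 -0.4;-0.1 -0.7 0 0 0 0 -0.4;-0.1 -0.5 0 0 0 0 -0.4;-0.1 -0.3 0.2 0 0 0 -0.4;-0.06 -0.02 0.4 0 0 0 -0.4;0 0 0.2 0 0 0 -0.4"

```text
time: 14.45
ee_pos: [0.636, 0.0113, 0.2829]
tcp_rot: [180.0, -0.1, 172.2]
wrist_force: [-0.4, -0.3, -1.7]
opening: 0.0257
grasp_force: 0.0
```

```bash
python3 -c "
from h import *
go([.636,.0117,.251],172.1)
from workcell import camera
i=camera('wrist');cv2.imwrite('pics/w1.png',np.clip(i[:,:,::-1]*1.5,0,255).astype(np.uint8))
print(proj('wrist',[[.636,.0117,.092]]))"
```

```text
turn units [ 0.   -0.02  0.02] shift units (goal axes) [0.   0.01 0.8 ] target [0.636  0.0117 0.251 ]
[[318.4782259  299.52230822]]
```

View pics/w1.png

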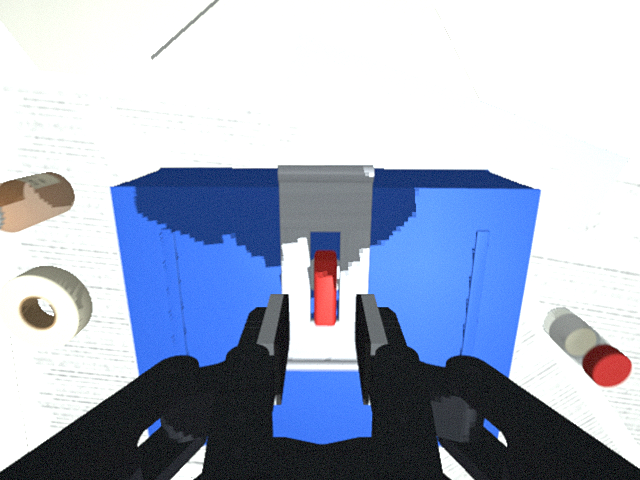

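Wrist view: the bar at (325,288) lies between the pads at columns 289 and 356, and the hasp is flat around it. I'll check the offset by mask.

```bash
python3 - <<'E'
from h import *
import itertools
i=cv2.imread('pics/w1.png')[:,:,::-1].astype(int);a=i[220:350,290:355]
m=((a[:,:,0]>60)&(a[:,:,0]>1.8*a[:,:,1])&(a[:,:,0]>1.5*a[:,:,2])).astype(np.uint8)
k,_,st,ce=cv2.connectedComponentsWithStats(m);j=1+np.argmax(st[1:,4]);print(st[j],ce[j]+[290,220])
c=np.array([.636,.0117,.084]);R=Ro.from_euler('z',YAW,degrees=True)
box=proj('wrist',[c+R.apply((q[0]*.016,q[1]*.005,q[2]*.008)) for q in itertools.product((-1,1),repeat=3)])
M=cv2.moments(cv2.convexHull(box.astype(np.float32)));pc=np.array([M['m10'],M['m01']])/M['m00']
print(cv2.boundingRect(box.astype(np.float32)),pc)
p=plane('wrist',[proj('wrist',[c])[0]+ce[j]+[290,220]-pc],.084)[0];print(p)
go([p[0],p[1],.251],172.1)
E
```

```text
[  24   31   23   75 1590] [324.73584906 287.45849057]
(306, 251, 25, 82) [318.5077173  291.93960301]
[0.63421315 0.01473637 0.084     ]
turn units [-0.   -0.04  0.03] shift units (goal axes) [0.04 0.06 0.76] target [0.6342 0.0147 0.251 ]
```

Request:
carry_out --targets "0.03 0.05 0.2 0 0 0 -0.4;0 0 0.3 0 0 0 -0.4;0 0 0.2 0 0 0 -0.4;0 0 0.06 0 0 0 -0.4;0 0 0 0 0 0 -0.4;0 0 0 0 0 0 -0.4;0 0 0 0 0 0 -0.4;0 0 0 0 0 0 -0.4"

```text
time: 15.17
ee_pos: [0.6348, 0.0145, 0.2556]
tcp_rot: [180.0, 0.1, 172.3]
wrist_force: [0.3, 0.0, -0.1]
opening: 0.0255
grasp_force: 0.0
```

Request:
carry_out --targets "0 0 0 0 0 0 -0.6;0 0 0 0 0 0 -0.7;0 0 0 0 0 0 -0.8;0 0 0 0 0 0 -0.9;0 0 0 0 0 0 -0.9;0 0 0 0 0 0 -0.9;0 0 0 0 0 0 -0.9;0 0 0 0 0 0 -0.9" --newtons 20

```text
time: 15.83
ee_pos: [0.6346, 0.0134, 0.2554]
tcp_rot: [-179.9, 0.0, 172.2]
wrist_force: [-1.0, -7.7, 3.7]
opening: 0.0093
grasp_force: 20.4
```

Request:
carry_out --targets "0 0 0 0 0 0.5 -0.9;0 0 0 0 0 0.8 -0.9;0 0 0 0 0 0.8 -0.9;0 0 0 0 0 0.8 -0.9;0 0 0 0 0 0.8 -0.9;0 0 0 0 0 0.8 -0.9;0 0 0 0 0 0.8 -0.9;0 0 0 0 0 0.8 -0.9"

```text
time: 16.5
ee_pos: [0.6349, 0.014, 0.2555]
tcp_rot: [180.0, 0.1, 137.1]
wrist_force: [2.3, -3.1, 2.1]
opening: 0.0096
grasp_force: 20.3
```

Request:
carry_out --targets "0 0 0 0 0 0.8 -0.9;0 0 0 0 0 0.8 -0.9;0 0 0 0 0 0.8 -0.9;0 0 0 0 0 0.8 -0.9;0 0 0 0 0 0.8 -0.9;0 0 0 0 0 0.8 -0.9;0 0 0 0 0 0.8 -0.9;0 0 0 0 0 0.8 -0.9"

```text
time: 17.17
ee_pos: [0.6355, 0.0143, 0.2555]
tcp_rot: [179.8, 0.0, 100.5]
wrist_force: [7.0, -1.3, -1.4]
opening: 0.009
grasp_force: 20.1
```

Request:
carry_out --targets "0 0 0 0 0 0.8 -0.9;0 0 0 0 0 0.8 -0.9;0 0 0 0 0 0.8 -0.9;0 0 0 0 0 0.6 -0.9;0 0 0 0 0 0.4 -0.9;0 0 0 0 0 0 -0.9;0 0 0 0 0 0 -0.9;0 0 0 0 0 0 -0.9"

```text
time: 17.83
ee_pos: [0.6358, 0.0144, 0.2555]
tcp_rot: [179.8, -0.0, 81.2]
wrist_force: [8.4, -1.1, -2.1]
opening: 0.0095
grasp_force: 20.0
```

Turned 91°. I'll open, rise and clear away to look.

Request:
carry_out --targets "0 0 0 0 0 0 -0.4;0 0 0 0 0 0 -0.4;0 0 0 0 0 0 -0.4;0 0 0 0 0 0 -0.4;0 0 -0.2 0 0 0 -0.4;0 0 -0.5 0 0 0 -0.4;0 0 -0.5 0 0 0 -0.4;0 0 -0.5 0 0 0 -0.4"

```text
time: 18.5
ee_pos: [0.6344, 0.0145, 0.3241]
tcp_rot: [-180.0, -0.0, 81.2]
wrist_force: [0.2, -0.2, -0.4]
opening: 0.0259
grasp_force: 0.0
```

Request:
carry_out --targets "0 -0.4 -0.5 0 0 0 -0.4;0 -0.8 0 0 0 0 -0.4;0 -0.8 0 0 0 0 -0.4;0 -0.8 0 0 0 0 -0.4;0 -0.8 0 0 0 0 -0.4;0 -0.4 0 0 0 0 -0.4;0 0 0 0 0 0 -0.4;0 0 0 0 0 0 -0.4"

```text
time: 19.17
ee_pos: [0.4761, 0.039, 0.3441]
tcp_rot: [179.9, -0.1, 81.2]
wrist_force: [0.4, -0.2, -0.0]
opening: 0.0255
grasp_force: 0.0
```

```bash
python3 - <<'E'
from h import *
from workcell import monitor,camera
o=monitor.get_obs();print(o['ee_pos'],o['wrist_force'])
f=lambda i:np.clip(cv2.resize(i,(400,400),interpolation=cv2.INTER_CUBIC)[:,:,::-1]*1.6,0,255).astype(np.uint8)
t=camera("top");s=camera("scene")
cv2.imwrite("pics/end.png",np.hstack([f(t[140:320,240:420]),f(s[170:330,215:375])]))
E
```

```text
[0.47605791 0.03901932 0.34407573] [ 0.44474875 -0.19855021 -0.0030855 ]
```

View pics/end.png

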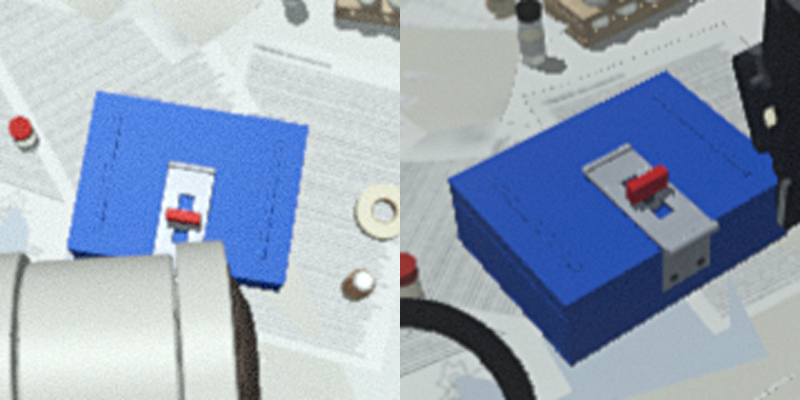

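The lid is shut, the hasp lies flat, and the bar at (184,216) in the left crop stands across the slot. The vial, bottle and tape are where they were.

```bash
python3 -c "
from workcell import bot
print(bot.job_done())"
```

```text
the job is handed in; nothing more can be done
None
```

The case is closed and handed in after about 19 s of the 58 s allowed: the lid is shut, the hasp lies flat over the thumb turn, the turn is a quarter turn clockwise across the slot, and the vial, bottle and tape look unmoved in the last picture.

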